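# Slide the candlestick back into the gap between plate rack and cake dome

## Robot

A 6-joint arm with a two-finger parallel gripper is mounted at the origin on the work surface. World frame = base frame: x ahead of the robot, y to its left, z up, the work surface at z = 0. Lengths are in mm, angles in rad, forces in N, time in s.
With the tool pointing down it reaches from about 350 to 975 mm from the base axis. Payload 7.1 kg.
Tool frame: the origin (TCP) lies at the very end of the fingers, on their centre line; the grasp point (between the pads) lies 19 mm behind it; x points along the fingers, z is the direction in which the jaws open and shut, and the axes are right-handed (so a half turn about x gives the same grasp; the last joint's range is limited). The gripper opens to 88 mm and grips with 3 to 60 N. Pads are 20 mm wide; open, the fingers measure 115 mm over their backs; the gripper's body (75 mm by 178 mm) begins 61 mm behind the grasp point.
Start: joints at [1.114, 0.423, 1.63, -0, 1.089, -0.019], TCP at [264.935, 566.051, 222.675] pointing down, gripper open.
Joint ranges: [-3, 3], [-0.9, 2.11], [0.09, 2.58], [-1.31, 4.45], [0.11, 2.69], [-2.54, 2.54]. Speed limits (rad/s): [2.39, 2.39, 3.01, 3.14, 3.14, 3.14].

## Interface

Orientations are given as a rotation vector (axis times angle).
In Python, from workcell import * gives the robot as it stands.
- The arm moves only by the shell command python3 -m crank 'ROWS'. ROWS is JSON, a list of rows, each a list of 3 entries, a list of its own where there are three numbers: the shift along the tool's x, y, z in cm, then the turn, a rotation vector about the tool's x, y, z in degrees, then the finger opening in cm, from 0 to 8.78. In form: [[[dx, dy, dz], [rx, ry, rz], claw], ...]. A call has 1 to 5 rows; each row shifts and turns the commanded pose from where the row before left it, along the tool's axes as they then stand; what a row does not reach is not made up. A row lasts 1/8 s, in which the tool goes at most 62.5 mm and 10.7 degrees, less where a joint would pass 70% of its speed; a pose out of reach is approached as far as the arm can. A call with a gripper value outside its range is refused whole. The fingers move at their own pace and stop on an object; the grip force is fixed at half the most. Time passes only in rows, so rows that do not move let the fingers close. It gives the time, the measured TCP pose, the force and the opening at its end, in the units of the state.
- get_obs(): the state, without advancing time (a new reading comes with each control period).
- get_image(name): name is "scene" or "top" or "wrist"; returns a dict with "pixels" (420x560x3 uint8, red, green, blue), "mtx" (3x3 intrinsics, pixels), "D" ([k1, k2, p1, p2, k3] as OpenCV has them; the pictures are not rectified), "view" (4x4, takes a point from world to camera coordinates). Camera axes: x right, y down, z forward; pixel columns grow to the right and rows downward; lengths in mm; the calibration is good to about 2 mm. A picture is of the moment at which its call begins. There is no depth.
- close_job(): hands the job in, once; it reports no verdict.
The state is a dict: "t": time; "qpos": joint angles; "qvel": joint speeds; "joint_torque": joint torques, N m; "ee_pos": TCP position; "orientation": TCP orientation; "ft_force": force on the tool from outside, world axes, zero at the start; "moment": the same for the moment, N m; "width": finger opening in mm.
Only numpy, scipy, OpenCV 4.12 (cv2) and the standard library are available. Lean on these libraries where they do the work, as an engineer would, in place of code of your own. Each camera call takes 0.05 s, during which the arm holds its last target.

## Task

The tall candlestick has been left out in front of the gap between the plate rack and the cake dome: gently push it back by its foot, sliding it along the shelf until it stands midway between the two and in line with their centres. Touch only the foot, low down - never the stem or candle above it - and do not grip, lift or tip it. Leave the rack and plates, the dome, the tin and the scoop untouched where they are.

Things in the scene. Friction and masses are not known exactly. Their poses are not given: they have to be found in the camera images.
- candlestick: Tall dark turned-wood candlestick with a cream candle, 311 mm tall, loose, 0.5 to 0.95 kg, slides at about 2 to 7 N pushed low; pushed high it tips. Origin: centre of the foot's underside; z up; round, yaw means nothing. The foot, the only part to touch, is a drum of radius 45 mm, its side upright from 2 to 24 mm above the shelf, then curving in to radius 14 mm at 46 mm height.
- candlestick_upper: Stem, cup and candle: the upper part of the candlestick, rigidly fixed to the foot, not to be touched. Origin: on the candlestick's axis at the top of the foot, 46 mm above its underside; z up. Everywhere within 15 mm of the axis (candle radius 11 mm), reaching 266 mm above this origin.
- rack: Wooden plate rack with two upright white plates; it does not budge. Origin: centre of its underside. 200 mm long along its y, 130 mm deep along x, pegs 95 mm high; plates of 190 mm diameter stand across it at y -47 and +17 mm, reaching x -95 to +95 mm, height 206 mm. Its x points away from the robot within 0.12 rad.
- dome: Clear acrylic cake dome with knob on a light-wood board, one loose piece, 1 kg. Origin: centre of the board's underside. Board radius 100 mm, 14 mm thick; cover radius 88 mm, 189 mm high with knob. It stands 400 mm (centre to centre) along the rack's y axis, left or right of it: a gap of 200 mm. The candlestick's place is the midpoint of the two origins.
- tin: Round maroon tin with screw-top lid, radius 51 mm, 79 mm high, loose, 0.3 kg, standing in front of the rack or dome that is on the right. Origin: centre of its underside.
- scoop: Bamboo tea scoop lying on the shelf off to the side, in front of the rack or dome that is on the left, 159 mm long, 32 mm wide, 16 mm high, loose, 40 g. Origin: on the shelf near its middle; x points to its bowl.
Not all that is in view belongs to the job. What is shaped like the rack but blue is not meant.

How it is judged (in metres and radians):
At the end, for the whole second after the job is handed in: The candlestick stands upright (within 0.04 rad) and at rest on the shelf, within 22 mm of the line through the centres of rack and dome and within about 23 mm of midway between them; dome, tin and scoop within 12 mm of where they were (horizontal distance between candlestick and rack below 0.224 m and horizontal distance between candlestick and dome below 0.224 m and x of candlestick in the frame of rack between -0.022 and 0.022 m and angle between candlestick's own z axis and vertical below 0.04 rad and height (world z) of candlestick below 0.004 m and linear speed of candlestick below 0.01 m/s and distance of each of dome, tin, scoop from where it was at the start of the episode below 0.012 m); the robot touches nothing.
It fails at once if the candlestick leans more than 0.17 rad (10 degrees) or is lifted (10 mm) (angle between candlestick's own z axis and vertical above 0.17 rad or height (world z) of candlestick above 0.01 m).
It fails at once if the robot touches the stem or candle above the foot (over 0.5 N) (contact force between candlestick_upper and the fingers above 0.5 N or contact force between candlestick_upper and the arm above 0.5 N).
It fails at once if the foot is gripped or shoved hard (over 20 N) (contact force between candlestick and the fingers above 20 N).
It fails at once if the robot or the candlestick knocks against the plate rack (over 2 N) (contact force between rack and the fingers above 2 N or contact force between rack and the arm above 2 N or contact force between rack and candlestick above 2 N).
It fails at once if dome, tin or scoop is shifted by more than 12 mm (distance of any of dome, tin, scoop from where it was at the start of the episode above 0.012 m).
It also fails if it takes over 48 s, if anything falls off the work surface, if the arm or the gripper's body presses on something with over 40 N, if the wrist force passes 120 N, or if a joint passes its speed limit or range.

## Working session

There is one attempt and no reset: what is moved stays moved. The work goes in short steps, Python scripts to look and compute and a shell command to move; the robot and the scene stay as the last step left them, time stands still between calls to the robot, and variables do not carry over. Pictures are saved under pics/ and viewed, and the job is handed in when it is done.

```bash
mkdir -p pics; ls
python3 - <<'E'
from workcell import *
import cv2,json
o=get_obs();print(o)
for n in("scene","top","wrist"):
    im=get_image(n);cv2.imwrite(f"pics/{n}0.png",im["pixels"][:,:,::-1])
    print(n,im["mtx"].tolist(),im["D"],im["view"].tolist() if hasattr(im["view"],'tolist') else im["view"])
E
```

```text
pics
{'t': 0.0, 'qpos': array([ 1.11400558e+00,  4.23777888e-01,  1.63067084e+00,  3.63828763e-05,
        1.08857661e+00, -1.90214310e-02]), 'qvel': array([-0.00050138, -0.00039021, -0.0002825 , -0.00025615,  0.00127252,
        0.00010871]), 'joint_torque': array([ 9.17505058e-04, -5.44641423e+01, -2.73673135e+01,  6.43944880e-02,
        2.28146079e-02, -1.36097278e-04]), 'ee_pos': array([264.69393899, 565.59151651, 221.94851728]), 'orientation': array([-0.88172119,  1.38633876,  0.88054193]), 'ft_force': array([ 0.13063075, -0.90265514,  0.58535205]), 'moment': array([-0.03011967,  0.00794662,  0.01699376]), 'width': 87.75366553662614}
scene [[461.8448662134581, 0.0, 282.13005609484344], [0.0, 461.8448662134581, 209.8620326463577], [0.0, 0.0, 1.0]] [-0.05709983  0.          0.          0.          0.        ] [[-0.32760685478405965, 0.9446570274415427, -0.01722931234275541, 144.80034523876412], [0.7002013149232672, 0.2305055793293798, -0.675710956310281, -283.2961783158051], [-0.6343436507747386, -0.23343152829756125, -0.7369653006203488, 1334.058343638172], [0.0, 0.0, 0.0, 1.0]]
[... 217 characters left out ...]
30998, 0.02460466424127723, -21.206932058235445], [-0.9830215409959155, -0.01732141616819704, -0.18267079262964717, 453.74879073725504], [0.18302613847261381, -0.02180460084874589, -0.9828662126747619, 1049.2817066416096], [0.0, 0.0, 0.0, 1.0]]
wrist [[350.51335025869497, 0.0, 278.0348964716432], [0.0, 350.51335025869497, 208.1286819160668], [0.0, 0.0, 1.0]] [-0.07385584  0.          0.          0.          0.        ] [[0.42354896343430326, 0.905873210434409, 4.6807970354479725e-05, -624.2344903368044], [0.8679024431411357, -0.4058102004410738, 0.28646715415144064, -34.83571160478105], [0.25952191576700584, -0.12129224144698823, -0.9580900622600104, 390.5684773650073], [0.0, 0.0, 0.0, 1.0]]
```

View pics/scene0.png

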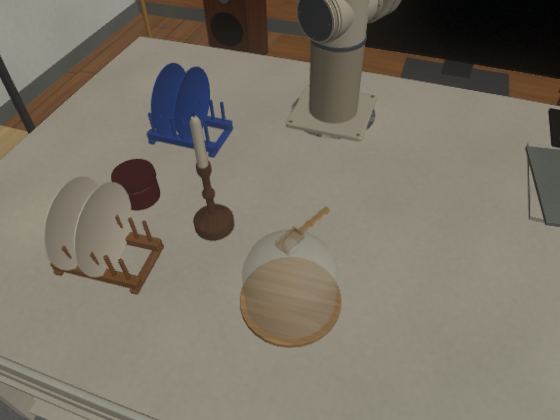

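View pics/top0.png

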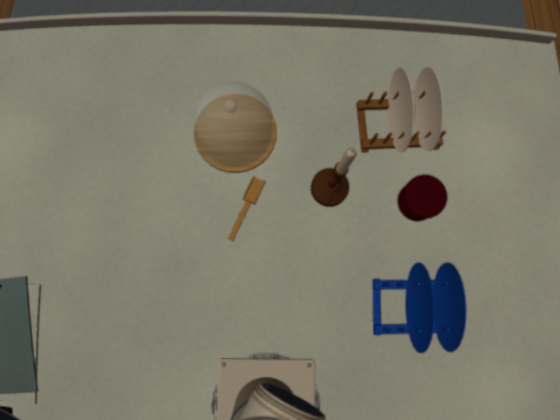

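View pics/wrist0.png

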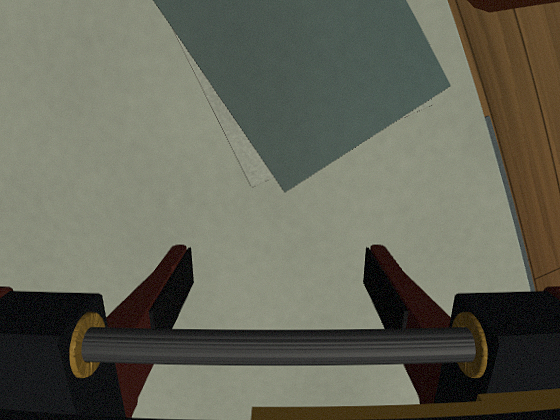

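```bash
cat > h.py <<'E'
from workcell import *
import numpy as np, cv2
def unp(im,uv,z):
    uv=np.array(uv,float).reshape(-1,1,2)
    n=cv2.undistortPoints(uv,im["mtx"],np.array(im["D"])).reshape(-1,2)
    V=np.array(im["view"]);R=V[:3,:3];t=V[:3,3]
    d=np.c_[n,np.ones(len(n))]@R; c=-R.T@t
    return c+d*((z-c[2])/d[:,2])[:,None]
def prj(im,P):
    V=np.array(im["view"]);
    return cv2.projectPoints(np.array(P,float).reshape(-1,1,3),cv2.Rodrigues(V[:3,:3])[0],V[:3,3],np.array(im["mtx"]),np.array(im["D"]))[0].reshape(-1,2)
def circ(c,r,z,n=60):
    a=np.linspace(0,2*np.pi,n);return np.c_[c[0]+r*np.cos(a),c[1]+r*np.sin(a),np.full(n,z)]
def draw(px,im,P,col):
    cv2.polylines(px,[np.round(prj(im,P)*16).astype(np.int32).reshape(-1,1,2)],False,col,1,cv2.LINE_AA,4)
E
python3 - <<'E'
from h import *
a=cv2.imread("pics/top0.png");b=cv2.imread("pics/scene0.png")
cv2.imwrite("pics/tc1.png",cv2.resize(a[60:225,180:460],None,fx=2.8,fy=2.8,interpolation=cv2.INTER_CUBIC))
cv2.imwrite("pics/sc1.png",cv2.resize(b[140:350,30:350],None,fx=2.5,fy=2.5,interpolation=cv2.INTER_CUBIC))
E
```

```text
(no output)
```

View pics/tc1.png

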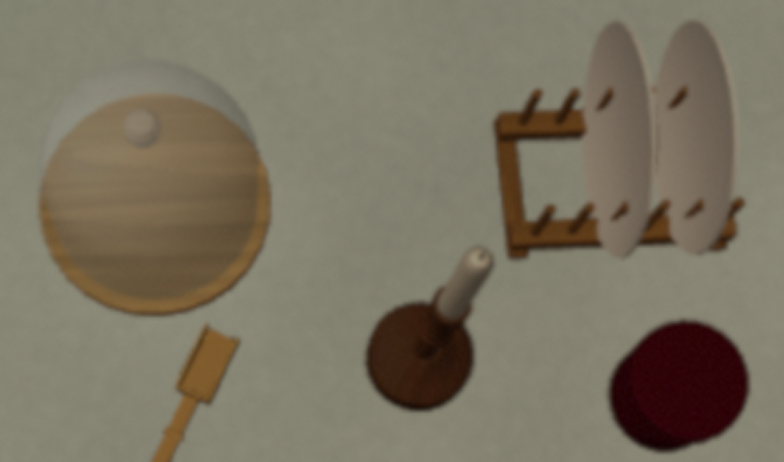

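View pics/sc1.png

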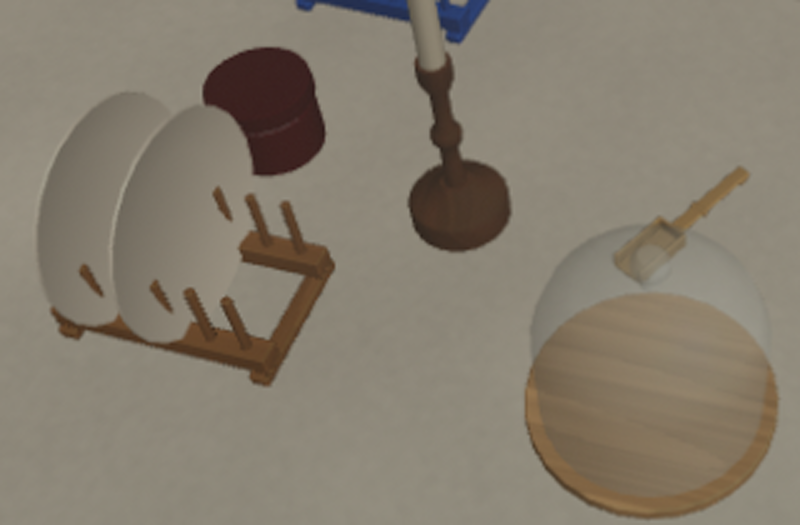

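```bash
cat > fit.py <<'E'
from h import *
from scipy.optimize import least_squares
def hull(im,levels,c):
    P=np.vstack([prj(im,circ(c,r,z,180)) for r,z in levels]);return P
def ext(im,lv,c):
    P=hull(im,lv,c);return np.array([P[:,0].min(),P[:,0].max(),P[:,1].max()])
def fit(lv,obs,x0):
    f=lambda c:np.concatenate([ext(im,lv,c)-o for im,o in obs])
    r=least_squares(f,x0,diff_step=1e-3);return r.x,r.fun
if __name__=="__main__":
    T=get_image("top");S=get_image("scene")
    d=[(100,0),(100,14)]; f=[(45,2),(45,24)]
    to=np.array([193.9,276.8,172.9]);so=np.array([240.4,341.2,346.8])
    for o in ([(T,to)],[(S,so)],[(T,to),(S,so)]): print("dome",*fit(d,o,[630,80]))
    to=np.array([310.7,348.9,206.4]);so=np.array([193.6,234.4,240.])
    for o in ([(T,to)],[(S,so)],[(T,to),(S,so)]): print("foot",*fit(f,o,[500,-120]))
    # rack base corners guesses
    print("rack T near-left z0",unp(T,[[180+517/2.8,60+257/2.8]],0),"near-right",unp(T,[[180+735/2.8,60+246/2.8]],0))
    print("rack S far-left z0",unp(S,[[30+262/2.5,140+384/2.5]],0),"far right",unp(S,[[30+65/2.5,140+337/2.5]],0))
E
python3 fit.py
```

```text
dome [636.85597222  80.9967125 ] [-0.24127744  0.23999641 -0.00991575]
dome [631.63834024  83.79349641] [-0.71884354  0.71296217 -0.10576579]
dome [633.42330405  82.78368623] [-1.05632988 -0.52230593  1.37815812 -1.54681194 -0.01825006  0.58549597]
foot [ 504.4614134 -144.382406 ] [-0.54198167  0.53897146 -0.00884808]
foot [ 500.68938815 -141.56293974] [-0.18701881  0.18950229 -0.0142668 ]
foot [ 502.12478275 -142.75698914] [-1.22486189 -0.13196846  0.95577466 -0.95432903 -0.54151985  0.33431513]
rack T near-left z0 [[ 596.20030598 -232.87022647    0.        ]] near-right [[ 612.60163339 -431.19666779    0.        ]]
rack S far-left z0 [[ 719.4613174  -219.96645039    0.        ]] far right [[ 734.38933283 -405.38576714    0.        ]]
```

```bash
cat > ov.py <<'E'
from h import *
def rackdraw(px,im,o,w,col=(0,255,255)):
    c,s=np.cos(w),np.sin(w)
    W=lambda P:np.c_[o[0]+c*P[:,0]-s*P[:,1],o[1]+s*P[:,0]+c*P[:,1],P[:,2]]
    draw(px,im,W(np.array([[-65,-100,0],[65,-100,0],[65,100,0],[-65,100,0],[-65,-100,0]],float)),col)
    a=np.linspace(0,2*np.pi,60)
    for y in(-47,17): draw(px,im,W(np.c_[95*np.cos(a),np.full(60,y),111+95*np.sin(a)]),col)
def over(tag,D,F,w,n):
    im=get_image(tag);px=im["pixels"][:,:,::-1].copy();k=1
    R=np.array(D)-400*np.array([-np.sin(w),np.cos(w)]);M=(np.array(D)+R)/2
    rackdraw(px,im,R,w)
    for z in(0,14):draw(px,im,circ(D,100,z),(255,0,255))
    for z in(2,24):draw(px,im,circ(F,45,z),(0,255,0))
    draw(px,im,circ(M,45,0),(255,255,0))
    b=(slice(60,225),slice(180,460)) if tag=="top" else (slice(140,350),slice(30,350))
    cv2.imwrite(n,cv2.resize(px[b],None,fx=2.5,fy=2.5,interpolation=cv2.INTER_CUBIC));return R,M
if __name__=="__main__":
    w=.082
    print(over("top",(636.9,81),(504.5,-144.4),w,"pics/ovt1.png"))
    print(over("scene",(631.6,83.8),(500.7,-141.6),w,"pics/ovs1.png"))
E
python3 ov.py
```

```text
(array([ 669.66325449, -317.65595337]), array([ 653.28162724, -118.32797668]))
(array([ 664.36325449, -314.85595337]), array([ 647.98162724, -115.52797668]))
```

View pics/ovt1.png

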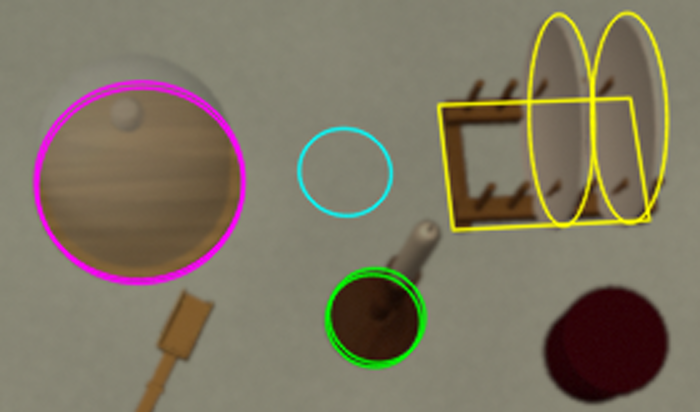

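View pics/ovs1.png

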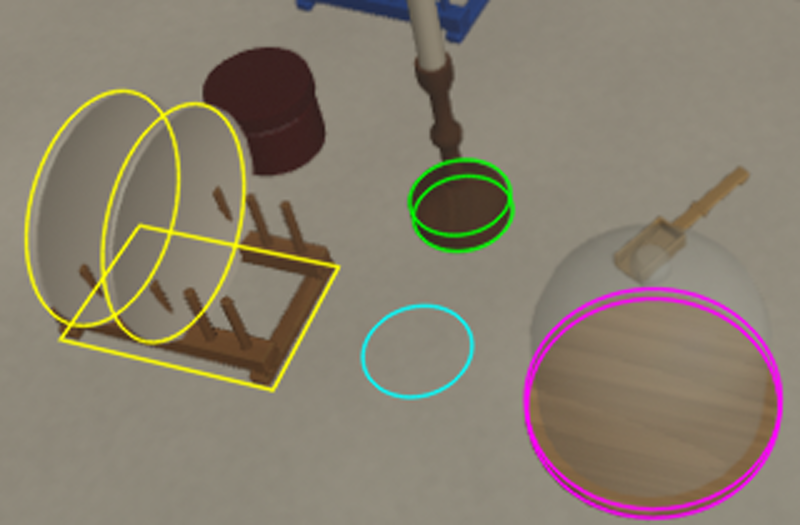

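Run:
```python
from h import *
from scipy.spatial.transform import Rotation as Ro
from fit import fit
o=get_obs();R=Ro.from_rotvec(o["orientation"]).as_matrix();p=o["ee_pos"]
print("axes cols",R.round(3).tolist())
V=np.array(get_image("wrist")["view"]);c=-V[:3,:3].T@V[:3,3]
print("cam in tool",R.T@(c-p), "cam fwd in tool",R.T@V[2,:3])
T=get_image("top");
# tin rough: silhouettes top crop left 610,right 749,bottom 451
print("tin",fit([(51,0),(51,79)],[(T,np.array([180+610/2.8,180+749/2.8,60+451/2.8]))],[500,-290]))
print("scoop",unp(T,[[180+208/2.8,60+325/2.8],[180+239/2.8,60+342/2.8],[232,240]],5))
# target frame
for tilt in(20,30):
    for phi in (0.165,):
        d=np.array([np.cos(phi),np.sin(phi),0]);z=np.array([0,0,1.])
        t=np.radians(tilt);x=np.sin(t)*d-np.cos(t)*z
        for s in(1,-1):
            zt=s*np.array([-np.sin(phi),np.cos(phi),0]);yt=np.cross(zt,x)
            G=np.c_[x,yt,zt]; print(tilt,s,"y",yt.round(2),"rotvec deg in tool",np.degrees(Ro.from_matrix(R.T@G).as_rotvec()).round(1))
```

```text
axes cols [[-0.0, -0.906, 0.424], [-0.0, 0.424, 0.906], [-1.0, -0.0, -0.0]]
cam in tool [-162.2038643    78.75896697   -0.5417978 ] cam fwd in tool [ 0.95809214 -0.28645671  0.00141635]
tin (array([ 478.94612799, -357.98364806]), array([-1.64362678,  1.59970091, -0.03735091]))
scoop [[528.6647254   33.26656707   5.        ]
 [514.40818033   6.84961257   5.        ]
 [376.12642297  81.56752492   5.        ]]
20 1 y [-0.93 -0.15 -0.34] rotvec deg in tool [-34.2  -6.  -19.4]
20 -1 y [0.93 0.15 0.34] rotvec deg in tool [143.6 -25.3   7.9]
30 1 y [-0.85 -0.14 -0.5 ] rotvec deg in tool [-33.7  -9.1 -29.1]
30 -1 y [0.85 0.14 0.5 ] rotvec deg in tool [141.2 -37.8  11.8]
```

```bash
cat > st.py <<'E'
from h import *
from scipy.spatial.transform import Rotation as Ro
import sys
phi,tilt=0.165,np.radians(float(sys.argv[1])) if len(sys.argv)>1 else 0
d=np.array([np.cos(phi),np.sin(phi),0]);t=tilt
x=np.sin(t)*d-np.cos(t)*np.array([0,0,1.]);z=np.array([-np.sin(phi),np.cos(phi),0]);G=np.c_[x,np.cross(z,x),z]
o=get_obs();R=Ro.from_rotvec(o["orientation"]).as_matrix()
print("t",o["t"],"p",o["ee_pos"].round(1),"F",o["ft_force"].round(1),"w",round(o["width"],1),"q",o["qpos"].round(2))
print("rot err deg",np.degrees(Ro.from_matrix(R.T@G).as_rotvec()).round(1))
if len(sys.argv)>4:
    g=np.array([float(v) for v in sys.argv[2:5]]);print("shift tool cm",(R.T@(g-o["ee_pos"])/10).round(2))
E
python3 -m crank '[[[0,0,0],[-8.5,0,0],4],[[0,0,0],[-8.5,0,0],4],[[0,0,0],[-8.5,0,0],4],[[0,0,0],[-8.7,0,0],4],[[0,0,0],[0,0,0],4]]'; python3 st.py 0 405 -158 222
```

```text
t: 1.08
ee_pos: [264.9, 566.0, 222.7]
orientation: [-1.325, 1.13, 1.324]
ft_force: [-0.1, -0.1, -0.0]
width: 41.5
t 1.075 p [264.9 566.  222.7] F [-0.1 -0.1 -0. ] w 41.5 q [ 1.11  0.42  1.63 -0.    1.09 -0.61]
rot err deg [-0.4 -0.   0. ]
shift tool cm [ 7.000e-02 -2.450e+00 -7.371e+01]
```

```bash
python3 -m crank '[[[0,-0.2,-5],[0,0,0],4],[[0,-0.2,-5],[0,0,0],4],[[0,-0.2,-5],[0,0,0],4],[[0,-0.2,-5],[0,0,0],4],[[0,-0.2,-5],[0,0,0],4]]'; python3 -m crank '[[[0,-0.2,-5],[0,0,0],4],[[0,-0.2,-5],[0,0,0],4],[[0,-0.2,-5],[0,0,0],4],[[0,-0.2,-5],[0,0,0],4],[[0,-0.2,-5],[0,0,0],4]]'; python3 st.py 0 405 -158 222
```

```text
t: 1.7
ee_pos: [314.6, 319.4, 222.9]
orientation: [-1.323, 1.131, 1.323]
ft_force: [0.8, -0.4, 0.5]
width: 40.1
t: 2.33
ee_pos: [364.3, 74.1, 223.1]
orientation: [-1.323, 1.131, 1.322]
ft_force: [1.9, 0.9, -0.6]
width: 39.9
t 2.325 p [364.3  74.1 223.1] F [ 1.9  0.9 -0.6] w 39.9 q [ 0.17  0.03  2.15 -0.    0.96 -1.56]
rot err deg [-0.5  0.   0.1]
shift tool cm [  0.11  -0.43 -23.56]
```

```bash
python3 -m crank '[[[0,-0.1,-5],[0,0,0],4],[[0,-0.1,-5],[0,0,0],4],[[0,-0.1,-5],[0,0,0],4],[[0,-0.1,-5],[0,0,0],4],[[0,0,-3.5],[0,0,0],4]]'; python3 -m crank '[[[0,0,0],[-0.5,0,-8.3],4],[[0,0,0],[0,0,-8.3],4],[[0,0,0],[0,0,-8.4],4],[[0,0,0],[0,0,0],4]]'; python3 st.py 25 410 -158 120
python3 - <<'E'
from h import *
for n in("top","scene"):cv2.imwrite(f"pics/{n}2.png",get_image(n)["pixels"][:,:,::-1])
E
```

```text
t: 2.95
ee_pos: [405.4, -158.0, 223.0]
orientation: [-1.322, 1.132, 1.321]
ft_force: [0.9, 0.1, 0.4]
width: 40.2
t: 3.45
ee_pos: [412.9, -139.0, 233.1]
orientation: [-1.467, 0.822, 1.006]
ft_force: [0.2, 0.0, 0.1]
width: 40.0
t 3.45 p [ 412.9 -139.   233.1] F [0.2 0.  0.1] w 40.0 q [-0.52 -0.01  2.24  0.41  0.62 -2.54]
rot err deg [-0.8 -1.3 -1.7]
shift tool cm [10.19  5.   -1.67]
```

View pics/scene2.png

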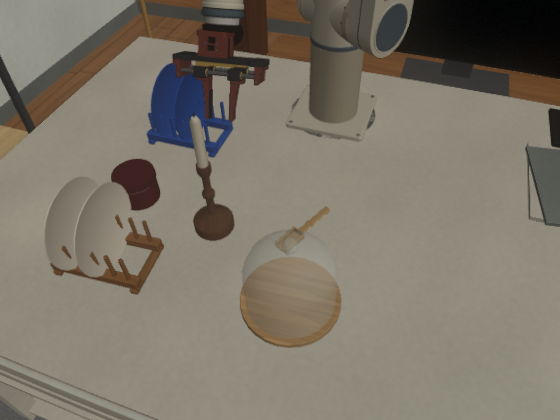

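```bash
sed -i 's/^phi,tilt=0.165/phi,tilt=-0.05/' st.py; python3 st.py 25 410 -138 160
```

```text
t 3.55 p [ 414.6 -139.8  233.6] F [-0.3 -0.7  0.7] w 40.1 q [-0.52 -0.01  2.24  0.41  0.62 -2.54]
rot err deg [10.6  3.7 -1.6]
shift tool cm [6.59 3.3  0.37]
```

```bash
python3 -m crank '[[[0,0,0],[5,2,-1],6],[[0,0,0],[5.6,1.7,-0.6],6],[[0,0,0],[0,0,0],6]]'; python3 st.py 25 410 -138 160
```

```text
t: 3.92
ee_pos: [414.9, -139.3, 233.3]
orientation: [-1.358, 0.911, 0.846]
ft_force: [0.4, -0.6, 0.1]
width: 60.3
t 3.925 p [ 414.9 -139.3  233.3] F [ 0.4 -0.6  0.1] w 60.3 q [-0.48 -0.03  2.27  0.36  0.53 -2.27]
rot err deg [0.1 0.1 0. ]
shift tool cm [6.43 3.54 0.1 ]
```

```bash
python3 -m crank '[[[3.3,1.7,0],[0,0,0],6],[[3.3,1.7,0],[0,0,0],6],[[2.7,1.3,0],[0,0,0],6],[[2.7,1.3,0],[0,0,0],6],[[0,0,0],[0,0,0],6]]'; python3 st.py 25 415 -138.6 11
```

```text
t: 4.55
ee_pos: [419.4, -128.8, 117.2]
orientation: [-1.351, 0.957, 0.857]
ft_force: [-0.2, -1.4, 0.0]
width: 59.5
t 4.55 p [ 419.4 -128.8  117.2] F [-0.2 -1.4  0. ] w 59.5 q [-0.41  0.25  2.35  0.65  0.19 -2.54]
rot err deg [-0.3 -1.2 -2.1]
shift tool cm [ 9.65  4.49 -0.83]
```

```bash
sed -i 's/^phi,tilt=-0.05/phi,tilt=0.0/' st.py; python3 st.py 10 415 -143 115
```

```text
t 4.55 p [ 419.4 -128.8  117.2] F [-0.2 -1.4  0. ] w 59.5 q [-0.41  0.25  2.35  0.65  0.19 -2.54]
rot err deg [-3.2 -1.9 12.9]
shift tool cm [ 0.09  0.41 -1.44]
```

```bash
python3 -m crank '[[[0,0.2,-0.4],[-1,-0.6,4.3],4],[[0,0.1,-0.5],[-1,-0.6,4.3],4],[[0,0.1,-0.5],[-1.2,-0.6,4.3],4],[[0,0,0],[0,0,0],4]]'; python3 st.py 10 410 -143 60
```

```text
t: 5.05
ee_pos: [416.9, -143.7, 118.5]
orientation: [-1.294, 1.076, 1.069]
ft_force: [-0.8, -0.0, -0.2]
width: 39.8
t 5.05 p [ 416.9 -143.7  118.5] F [-0.8 -0.  -0.2] w 39.8 q [-0.41  0.27  2.21  0.15  0.49 -2.1 ]
rot err deg [-0.  -0.3  0.6]
shift tool cm [5.62 1.75 0.1 ]
```

```bash
python3 -m crank '[[[2.6,0.48,0],[0,0,0],4],[[2.6,0.48,0],[0,0,0],4],[[2.6,0.48,0],[0,0,0.6],4],[[2.4,0.45,0],[0,0,0],4],[[0,0,0],[0,0,0],4]]'; python3 st.py 10 415 -143 11
python3 - <<'E'
from h import *
for n in("top","scene"):
    p=get_image(n)["pixels"][:,:,::-1]
    b=p[100:330,180:460] if n=="top" else p[90:320,100:380]
    cv2.imwrite(f"pics/{n}3.png",cv2.resize(b,None,fx=2.5,fy=2.5))
E
```

```text
t: 5.68
ee_pos: [413.0, -142.4, 12.6]
orientation: [-1.284, 1.087, 1.081]
ft_force: [-1.2, -0.3, -1.0]
width: 39.8
t 5.675 p [ 413.  -142.4   12.6] F [-1.2 -0.3 -1. ] w 39.8 q [-0.4   0.53  2.24  0.29  0.22 -2.25]
rot err deg [-0.1 -0.1 -0.3]
shift tool cm [ 0.19 -0.17 -0.06]
```

View pics/top3.png

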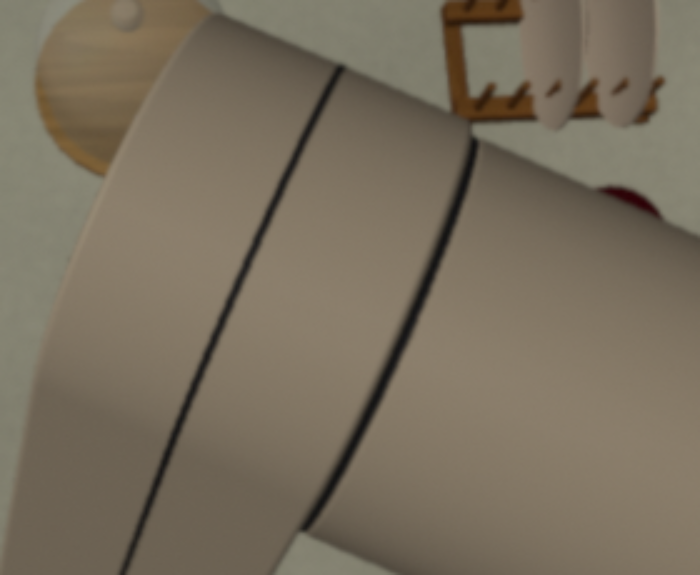

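View pics/scene3.png

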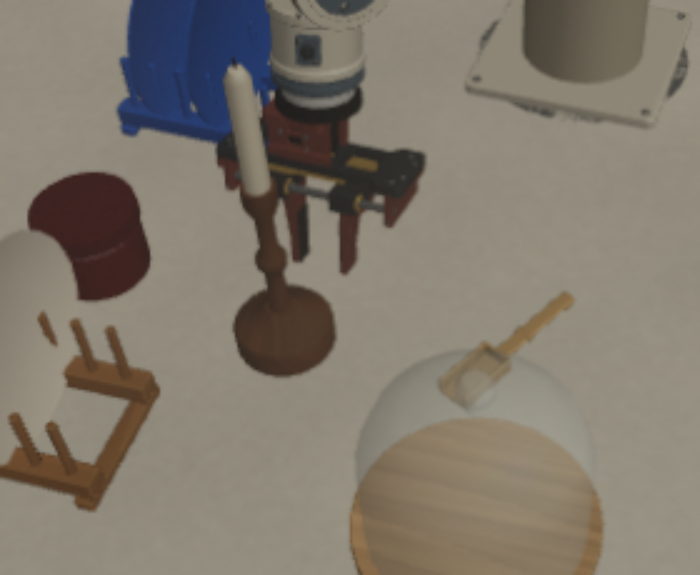

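```bash
python3 -m crank '[[[0.32,-0.98,0],[0,0,0],4],[[0.18,-0.89,0],[0,0,0],4],[[0.1,-0.55,0],[0,0,0],4],[[0,0,0],[0,0,0],4]]'; python3 st.py 10 455 -143 11.5
```

```text
t: 6.28
ee_pos: [440.2, -142.9, 12.0]
orientation: [-1.287, 1.085, 1.078]
ft_force: [-0.5, -0.4, -0.3]
width: 39.4
t 6.275 p [ 440.2 -142.9   12. ] F [-0.5 -0.4 -0.3] w 39.4 q [-0.38  0.55  2.19  0.25  0.25 -2.18]
rot err deg [-0.1 -0.2 -0.1]
shift tool cm [ 0.3  -1.45 -0.  ]
```

Now look for first contact with small steps.

```bash
python3 -m crank '[[[0.05,-0.3,0],[0,0,0],4],[[0.05,-0.3,0],[0,0,0],4],[[0.05,-0.3,0],[0,0,0],4],[[0.05,-0.3,0],[0,0,0],4],[[0,0,0],[0,0,0],4]]'; python3 st.py 10 455 -143 11.5
python3 - <<'E'
from h import *
p=get_image("scene")["pixels"][:,:,::-1];cv2.imwrite("pics/scene4.png",cv2.resize(p[90:290,120:340],None,fx=3,fy=3))
p=get_image("wrist")["pixels"][:,:,::-1];cv2.imwrite("pics/wrist4.png",p)
E
```

```text
t: 6.9
ee_pos: [451.8, -143.0, 11.8]
orientation: [-1.286, 1.086, 1.079]
ft_force: [0.4, -0.4, 0.3]
width: 40.1
t 6.9 p [ 451.8 -143.    11.8] F [ 0.4 -0.4  0.3] w 40.1 q [-0.37  0.55  2.17  0.22  0.27 -2.15]
rot err deg [-0.1 -0.2 -0.2]
shift tool cm [ 0.08 -0.31 -0.  ]
```

View pics/scene4.png

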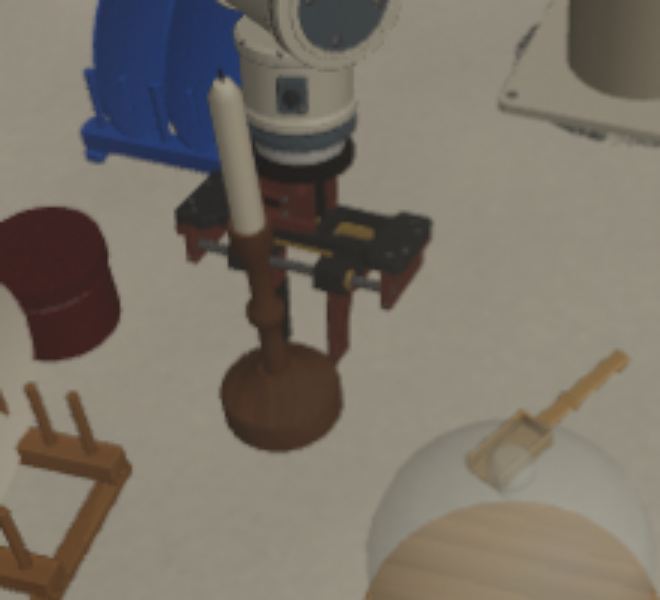

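View pics/wrist4.png

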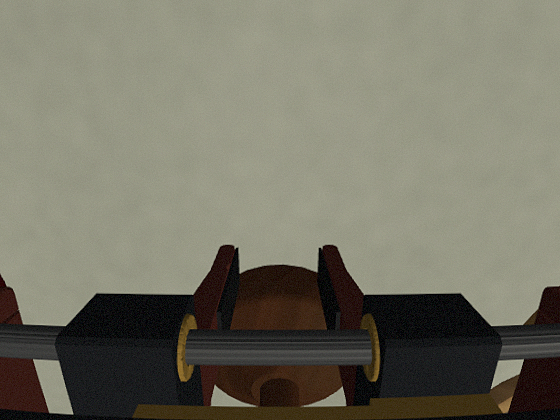

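```bash
python3 -m crank '[[[0.04,-0.2,0.02],[0,0,0],4],[[0.05,-0.3,0.05],[0,0,0],4],[[0.07,-0.39,0.07],[0,0,0],4],[[0.07,-0.39,0.07],[0,0,0],4],[[0.07,-0.39,0.07],[0,0,0],4]]'; python3 st.py 10
python3 - <<'E'
from h import *
p=get_image("scene")["pixels"][:,:,::-1];cv2.imwrite("pics/scene5.png",cv2.resize(p[90:290,120:340],None,fx=3,fy=3))
p=get_image("wrist")["pixels"][:,:,::-1];cv2.imwrite("pics/wrist5.png",p[200:420])
E
```

```text
t: 7.62
ee_pos: [466.0, -139.4, 11.2]
orientation: [-1.282, 1.088, 1.083]
ft_force: [-8.6, -2.2, 8.1]
width: 39.9
t 7.625 p [ 466.  -139.4   11.2] F [-8.6 -2.2  8.1] w 39.9 q [-0.35  0.56  2.14  0.2   0.29 -2.1 ]
rot err deg [-0.2 -0.1 -0.4]
```

View pics/scene5.png

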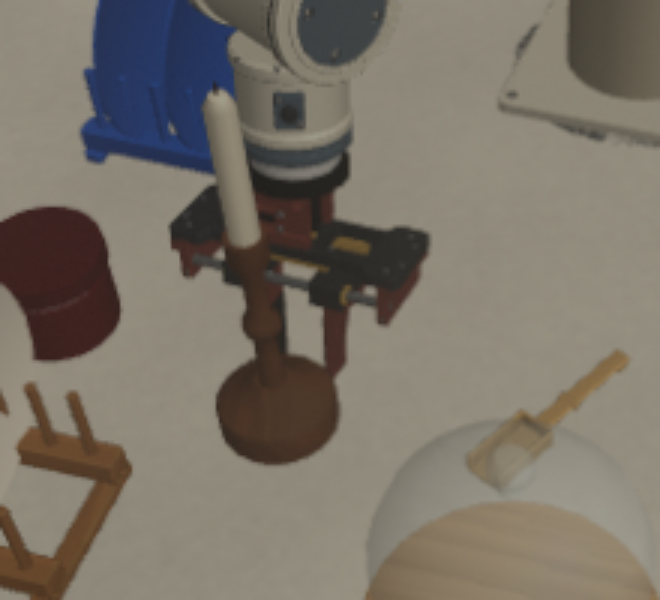

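View pics/wrist5.png

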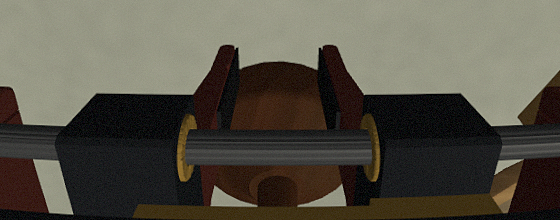

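```bash
python3 -m crank '[[[0.04,-0.39,0.07],[0,0,0.3],4],[[0.05,-0.39,0.07],[0,0,0],4],[[0.06,-0.39,0.07],[0,0,0],4]]'; python3 st.py 10
```

```text
t: 8.1
ee_pos: [479.4, -137.7, 11.7]
orientation: [-1.282, 1.091, 1.085]
ft_force: [-2.5, -0.6, -3.3]
width: 40.3
t 8.1 p [ 479.4 -137.7   11.7] F [-2.5 -0.6 -3.3] w 40.3 q [-0.34  0.57  2.11  0.17  0.31 -2.06]
rot err deg [-0.1 -0.2 -0.6]
```

```bash
python3 -m crank '[[[0.065,-0.39,0.065],[0,0,0],4],[[0.065,-0.39,0.065],[0,0,0],4],[[0.065,-0.39,0.065],[0,0,0],4],[[0.065,-0.39,0.065],[0,0,0],4],[[0.065,-0.39,0.065],[0,0,0],4]]'; python3 st.py 10
```

```text
t: 8.72
ee_pos: [500.3, -134.9, 12.1]
orientation: [-1.283, 1.09, 1.083]
ft_force: [-3.5, -0.4, -2.8]
width: 40.1
t 8.725 p [ 500.3 -134.9   12.1] F [-3.5 -0.4 -2.8] w 40.1 q [-0.31  0.58  2.07  0.15  0.33 -2.02]
rot err deg [-0.1 -0.2 -0.5]
```

```bash
python3 -m crank '[[[0.065,-0.39,0.065],[0,0,0],4],[[0.065,-0.39,0.065],[0,0,0],4],[[0.065,-0.39,0.065],[0,0,0],4],[[0.065,-0.39,0.065],[0,0,0],4],[[0.065,-0.39,0.065],[0,0,0],4]]'; python3 st.py 10
python3 - <<'E'
from h import *
p=get_image("scene")["pixels"][:,:,::-1];cv2.imwrite("pics/scene6.png",cv2.resize(p[90:350,50:350],None,fx=2.3,fy=2.3))
p=get_image("wrist")["pixels"][:,:,::-1];cv2.imwrite("pics/wrist6.png",p[200:420])
E
```

```text
t: 9.35
ee_pos: [520.1, -131.7, 12.1]
orientation: [-1.283, 1.09, 1.083]
ft_force: [-3.6, -0.9, -2.3]
width: 40.2
t 9.35 p [ 520.1 -131.7   12.1] F [-3.6 -0.9 -2.3] w 40.2 q [-0.3   0.6   2.03  0.13  0.36 -1.98]
rot err deg [-0.1 -0.2 -0.5]
```

View pics/scene6.png

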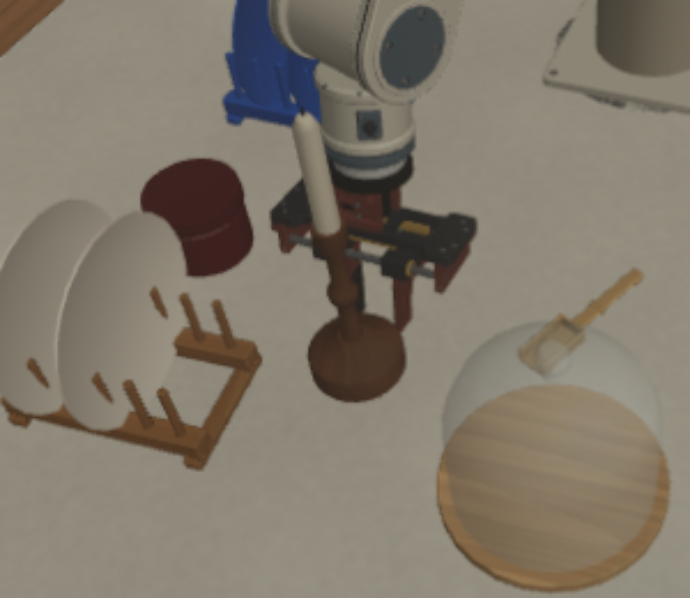

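View pics/wrist6.png

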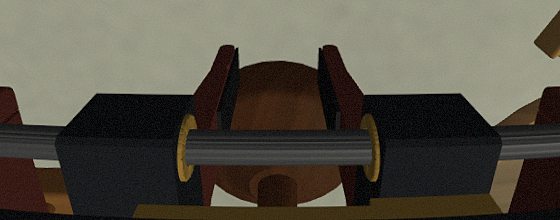

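```bash
python3 -m crank '[[[0.068,-0.39,0.07],[0,0,0],4],[[0.068,-0.39,0.07],[0,0,0],4],[[0.068,-0.39,0.07],[0,0,0],4],[[0.068,-0.39,0.07],[0,0,0],4],[[0.068,-0.39,0.07],[0,0,0],4]]'; python3 st.py 10
```

```text
t: 10.07
ee_pos: [539.1, -128.2, 12.1]
orientation: [-1.283, 1.09, 1.084]
ft_force: [-5.7, -1.6, 2.2]
width: 40.1
t 10.075 p [ 539.1 -128.2   12.1] F [-5.7 -1.6  2.2] w 40.1 q [-0.28  0.61  1.99  0.11  0.38 -1.95]
rot err deg [-0.1 -0.2 -0.6]
```

```bash
python3 -m crank '[[[0.068,-0.39,0.07],[0,0,0],4],[[0.068,-0.39,0.07],[0,0,0],4],[[0.068,-0.39,0.07],[0,0,0],4],[[0.068,-0.39,0.07],[0,0,0],4],[[0.068,-0.39,0.07],[0,0,0],4]]'; python3 st.py 10
```

```text
t: 10.7
ee_pos: [558.7, -124.8, 12.0]
orientation: [-1.283, 1.091, 1.084]
ft_force: [-7.3, -0.6, 4.7]
width: 40.1
t 10.7 p [ 558.7 -124.8   12. ] F [-7.3 -0.6  4.7] w 40.1 q [-0.26  0.63  1.95  0.1   0.4  -1.92]
rot err deg [-0.1 -0.2 -0.6]
```

```bash
python3 -m crank '[[[0.068,-0.39,0.07],[0,0,0],4],[[0.068,-0.39,0.07],[0,0,0],4],[[0.068,-0.39,0.07],[0,0,0],4],[[0.05,-0.3,0.05],[0,0,0],4],[[0.035,-0.2,0.03],[0,0,0],4]]'; python3 st.py 10
python3 - <<'E'
from h import *
for n in("scene","top"):
    p=get_image(n)["pixels"][:,:,::-1];cv2.imwrite(f"pics/{n}7.png",p)
E
```

```text
t: 11.32
ee_pos: [575.7, -122.0, 12.0]
orientation: [-1.283, 1.091, 1.084]
ft_force: [-8.9, -1.5, 5.3]
width: 40.1
t 11.325 p [ 575.7 -122.    12. ] F [-8.9 -1.5  5.3] w 40.1 q [-0.25  0.64  1.92  0.09  0.43 -1.9 ]
rot err deg [-0.1 -0.2 -0.6]
```

View pics/scene7.png

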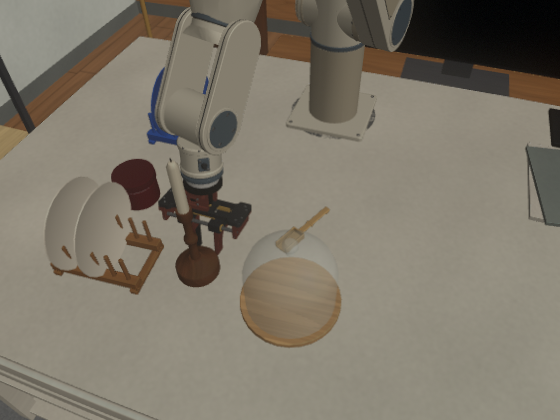

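View pics/top7.png

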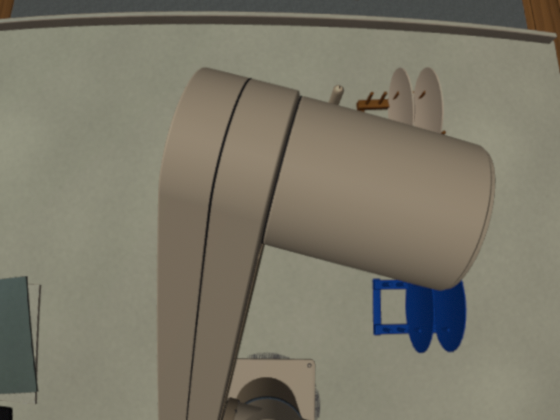

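Run:
```python
from h import *
p=cv2.imread("pics/scene7.png");cv2.imwrite("pics/sc7c.png",cv2.resize(p[230:300,150:250],None,fx=8,fy=8,interpolation=cv2.INTER_CUBIC))
```

```text
(no output)
```

View pics/sc7c.png

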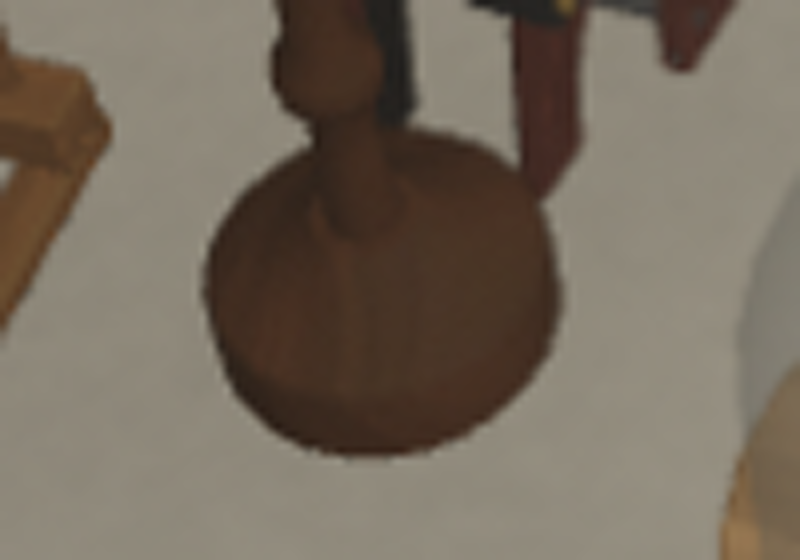

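Run:
```python
from fit import *
S=get_image("scene")
print(fit([(45,2),(45,24)],[(S,np.array([150+204/8,150+561/8,230+458/8]))],[620,-120]))
```

```text
(array([ 623.73432123, -121.7349278 ]), array([-0.17818906,  0.18100222, -0.01349901]))
```

```bash
python3 -m crank '[[[0.04,-0.38,0.08],[0,0,0],4],[[0.06,-0.38,0.08],[0,0,0],4],[[0.06,-0.38,0.08],[0,0,0],4],[[0.065,-0.38,0.08],[0,0,0],4],[[0.065,-0.38,0.08],[0,0,0],4]]'; python3 -m crank '[[[0.06,-0.33,0.06],[0,0,0],4],[[0.03,-0.15,0],[0,0,0],4],[[0,0,0],[0,0,0],4]]'; python3 st.py 10
python3 - <<'E'
from h import *
p=get_image("scene")["pixels"][:,:,::-1];cv2.imwrite("pics/sc8c.png",cv2.resize(p[230:320,130:250],None,fx=6,fy=6,interpolation=cv2.INTER_CUBIC))
E
```

```text
t: 12.1
ee_pos: [595.1, -118.1, 12.1]
orientation: [-1.283, 1.091, 1.084]
ft_force: [-5.9, -1.5, 2.2]
width: 39.9
t: 12.48
ee_pos: [600.1, -117.4, 12.1]
orientation: [-1.283, 1.09, 1.083]
ft_force: [-5.5, 0.0, 2.3]
width: 40.2
t 12.475 p [ 600.1 -117.4   12.1] F [-5.5  0.   2.3] w 40.2 q [-0.23  0.66  1.87  0.08  0.46 -1.87]
rot err deg [-0.1 -0.2 -0.5]
```

View pics/sc8c.png

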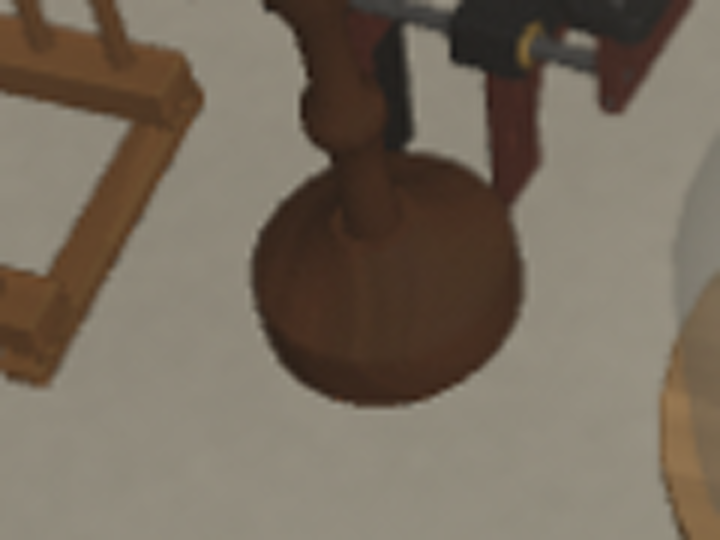

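```bash
python3 -m crank '[[[-0.04,0.2,0],[0,0,0],4],[[-0.07,0.39,0],[0,0,0],4],[[-0.15,0.8,0],[0,0,0],4],[[-0.26,1.5,0],[0,0,0],4],[[-0.26,1.5,0],[0,0,0],4]]'; python3 -m crank '[[[-0.7,4,0],[0,0,0],4],[[-0.7,4,0],[0,0,0],4],[[-3,2,0],[0,0,0],4],[[-5,0,0],[0,0,0],4],[[-5,-1,0],[0,0,0],4]]'
python3 st.py 10
```

```text
t: 13.15
ee_pos: [554.5, -117.3, 12.3]
orientation: [-1.283, 1.09, 1.083]
ft_force: [1.2, -0.4, 0.0]
width: 39.8
t: 13.78
ee_pos: [440.8, -116.3, 140.1]
orientation: [-1.281, 1.092, 1.084]
ft_force: [0.8, -1.5, -0.2]
width: 39.8
t 13.775 p [ 440.8 -116.3  140.1] F [ 0.8 -1.5 -0.2] w 39.8 q [-0.32  0.25  2.16  0.09  0.58 -1.95]
rot err deg [-0.2 -0.2 -0.6]
```

```bash
python3 -m crank '[[[-5,-0.9,0],[0,0,0],4],[[-3,-0.5,5],[0,0,0],4],[[0,0,5.5],[0,0,0],4],[[0,0,5.5],[0,0,0],4],[[0,0,5.5],[0,0,0],4]]';python3 -m crank '[[[0,0,5.5],[0,0,0],4],[[0,0,5.5],[0,0,0],4],[[0,0,5.5],[0,0,0],4],[[0,0,5.5],[0,0,0],4],[[0,0,5.5],[0,0,0],4]]';python3 -m crank '[[[0,0,5.5],[0,0,0],4],[[0,0,5.5],[0,0,0],4],[[0,0,5.5],[0,0,0],4],[[0,0,0],[0,0,0],4]]'
python3 - <<'E'
from h import *
for n in("scene","top"):
    p=get_image(n)["pixels"][:,:,::-1];cv2.imwrite(f"pics/{n}9.png",p)
    b=p[60:225,180:460] if n=="top" else p[140:350,30:350]
    cv2.imwrite(f"pics/{n}9c.png",cv2.resize(b,None,fx=2.5,fy=2.5,interpolation=cv2.INTER_CUBIC))
E
```

```text
t: 14.4
ee_pos: [443.5, 99.9, 220.1]
orientation: [-1.283, 1.089, 1.082]
ft_force: [1.4, -0.2, -0.2]
width: 40.0
t: 15.02
ee_pos: [444.4, 374.7, 218.9]
orientation: [-1.284, 1.09, 1.083]
ft_force: [1.8, -0.0, -0.3]
width: 40.0
t: 15.52
ee_pos: [445.0, 541.1, 217.8]
orientation: [-1.285, 1.088, 1.085]
ft_force: [-0.3, -0.6, -0.4]
width: 39.9
```

View pics/top9c.png

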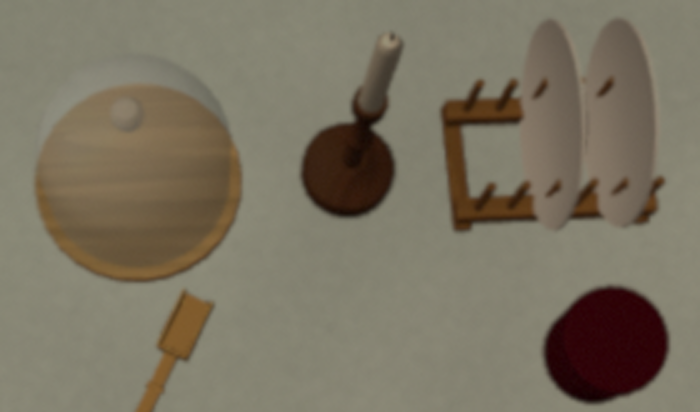

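View pics/scene9c.png

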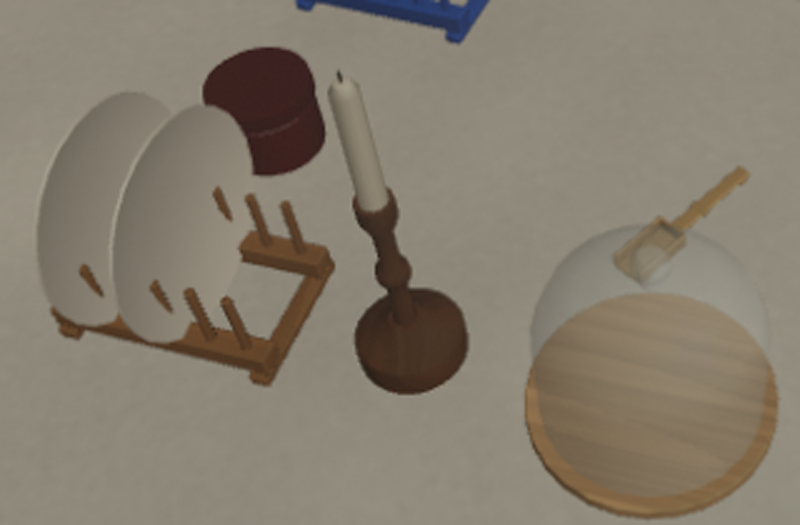

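Run:
```python
from fit import *
T=get_image("top");S=get_image("scene");f=[(45,2),(45,24)]
cs={"T":(fit(f,[(T,np.array([300.8,338,146.4]))],[650,-118])[0],(636.9,81.0),(669.2,-326.7)),
"S":(fit(f,[(S,np.array([172,217.2,297.2]))],[650,-118])[0],(631.6,83.8),(662.,-318.))}
for k,(c,D,Rk) in cs.items():
    for w in(.06,.083,.105):
        D=np.array(D);y=np.array([-np.sin(w),np.cos(w)]);x=np.array([np.cos(w),np.sin(w)])
        R1=D-400*y
        print(k,w,c.round(1),"x in rack (from dome)",round((c-R1)@x,1),"(indep)",round((c-np.array(Rk))@x,1),"dist dome",round(np.linalg.norm(c-D),1),"rack indep",round(np.linalg.norm(c-np.array(Rk)),1))
```

```text
T 0.06 [ 651.3 -120.8] x in rack (from dome) 2.3 (indep) -5.5 dist dome 202.4 rack indep 206.6
T 0.083 [ 651.3 -120.8] x in rack (from dome) -2.4 (indep) -0.8 dist dome 202.4 rack indep 206.6
T 0.105 [ 651.3 -120.8] x in rack (from dome) -6.9 (indep) 3.8 dist dome 202.4 rack indep 206.6
S 0.06 [ 647.1 -117.6] x in rack (from dome) 3.4 (indep) -2.9 dist dome 202.0 rack indep 201.0
S 0.083 [ 647.1 -117.6] x in rack (from dome) -1.3 (indep) 1.8 dist dome 202.0 rack indep 201.0
S 0.105 [ 647.1 -117.6] x in rack (from dome) -5.7 (indep) 6.2 dist dome 202.0 rack indep 201.0
```

Every estimate is well inside tolerance. I'll compare the dome, tin and scoop against the first pictures, then hand in.

Run:
```python
from h import *
a=cv2.imread("pics/top0.png").astype(int);b=cv2.imread("pics/top9.png").astype(int)
for n,(x0,x1,y0,y1) in dict(dome=(190,280,80,176),scoop=(228,268,174,244),tin=(394,452,172,224),rack=(356,448,64,156)).items():
    d=np.abs(a-b)[y0:y1,x0:x1].max(2);print(n,"mean",d.mean().round(2),"n>40",(d>40).sum())
close_job()
```

```text
dome mean 0.85 n>40 0
scoop mean 0.86 n>40 0
tin mean 1.58 n>40 0
rack mean 0.91 n>40 0
the job is handed in; nothing more can be done
```

I pushed the candlestick back by its foot into the gap between the plate rack and the dome, and handed the job in at about 15.6 s of the 48 s allowed. The hand-in reports no verdict, so the figures below are my own checks.

- **Push:** I cradled the foot between two fingertips held 40 mm apart, with the tool tilted back 10°, at about 12 mm above the shelf. The slide was about 150 mm. Sampled forces at the wrist stayed under about 13 N. I then backed straight off and moved the arm clear.
- **Position:** Measured in both cameras, it stands upright, about 202 mm from the dome and 201–207 mm from the rack. It is within about 7 mm of the line through their centres; the limits are 224 mm and 22 mm.
- **Other objects:** Comparing the top camera's pictures from before and after, the dome, tin, scoop and rack show no change.
- **What disagreed:** The two cameras differ by about 5 mm in absolute position, but agree on relative positions to within about 6 mm. The top camera put the rack up to about 9 mm further from the dome than the stated 400 mm.
- **What went wrong:** My first plan of a 25° tilt ran into joint limits before any contact, so I dropped it to 10°. The upward wrist force reached about 8 N early in the push because the fingers were sinking slightly against the foot. I corrected that as I went.

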